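# Gather the tube caps in the tote's cut-off corner

## Task

Put the stray metal tube cap from the bench into the white tote with the handle while the tote stands on the bench, then pick the tote up and tilt it so that all four caps slide together into its cut-off corner, ready to be counted. Finish still holding it like that in the gripper: tilted some 20 to 40 degrees, well clear of the bench, the caps at rest in that corner. Leave everything else on the bench where it is.

Things in the scene. Friction and masses are not known exactly. Their poses are not given: they have to be found in the camera images.
- tote: white open tote on the bench: 140 mm along its x, 200 mm along y, 55 mm high (rolled rim 4 mm more all round), walls and floor 4 mm, 0.2 to 0.45 kg. Origin: centre of the underside of the full rectangle, z up. Corner at -x, +y cut off by a diagonal wall (36 mm off each side, 40 mm high), the others square. Upright handle plate mid +x side. Three caps lie scattered inside
- tote_handle (a point): grip point of the tote's handle, an upright plate 10 mm thick (along the tote's x), 70 mm wide (along y), top edge 95 mm above the tote's underside, 40 mm above the rim. The point is mid-plate, 16 mm below the top edge, at (71, 0, 79) mm in the tote's frame; axes as the tote's. Pinched across its thickness from above it carries the tote
- tote_corner (a point): the cut-off corner: the foot of the inner face of the diagonal wall, at its middle, at inner floor height; at (-49, 79, 4) mm in the tote's frame. Axes as the tote's
- cap_a: a ribbed bare-metal tube cap, a solid-looking disc 24 mm in diameter and 20 mm high, about 20 g, standing upright; origin: centre of its underside, z up. It slides on the tote's slick plastic from about 10 degrees of tilt, and along its walls from about 17 degrees. Starts inside the tote
- cap_b: a ribbed bare-metal tube cap, a solid-looking disc 24 mm in diameter and 20 mm high, about 20 g, standing upright; origin: centre of its underside, z up. It slides on the tote's slick plastic from about 10 degrees of tilt, and along its walls from about 17 degrees. Starts inside the tote
- cap_c: a ribbed bare-metal tube cap, a solid-looking disc 24 mm in diameter and 20 mm high, about 20 g, standing upright; origin: centre of its underside, z up. It slides on the tote's slick plastic from about 10 degrees of tilt, and along its walls from about 17 degrees. Starts inside the tote
- cap_stray: a ribbed bare-metal tube cap, a solid-looking disc 24 mm in diameter and 20 mm high, about 20 g, standing upright; origin: centre of its underside, z up. It slides on the tote's slick plastic from about 10 degrees of tilt, and along its walls from about 17 degrees. The stray one: starts alone on the bench, to the left or the right of the tote
- vial: small closed brown glass vial, 28 mm in diameter, 65 mm high, on the other side of the tote from the stray cap; origin: centre of its underside. Bystander
- reagent: closed white bottle, 64 mm in diameter, 150 mm high, beyond the tote; origin: centre of its underside. Bystander
- beaker: open glass beaker, 76 mm in diameter, 95 mm high, to the far left; origin: centre of its underside. Bystander
- spare_tote: plain rectangular white tote of glass tubes, 150 mm (x) by 110 mm (y), 50 mm high, with neither handle nor cut-off corner, to the right; origin: centre of its underside. Bystander
- mouse: black computer mouse, 100 mm (x) by 60 mm (y), 34 mm high, near right; origin: centre of its underside. Bystander
- marker: marker pen lying along its x axis, 130 mm long, 16 mm thick; origin: centre of its underside. Bystander

How it is judged:
On the way, in this order (a step that is already met when the one before it is completed fails the run):
1. the stray cap lies let go in the tote, which stands level on the bench (x of cap_stray in the frame of tote between -0.07 and 0.07 m and y of cap_stray in the frame of tote between -0.1 and 0.1 m and z of cap_stray in the frame of tote below 0.035 m and contact force between the fingers and cap_stray below 0.1 N and height (world z) of tote below 0.01 m and angle between tote's own z axis and vertical below 0.1 rad), for 0.2 s.
2. the tote is lifted clear of the bench with the stray cap in it (x of cap_stray in the frame of tote between -0.07 and 0.07 m and y of cap_stray in the frame of tote between -0.1 and 0.1 m and z of cap_stray in the frame of tote below 0.035 m and height (world z) of tote above 0.03 m and height (world z) of tote_corner above 0.02 m and contact force between the fingers and tote above 2 N), for 0.2 s.
At the end, for the whole second after the job is handed in: All four caps at rest within 80 mm (origins) of the foot of the cut-off corner; tote gripped, still, tilted 12 to 55 degrees, cut-off corner over 30 mm and origin over 40 mm above the bench, resting on no bystander; fingers touch no cap (distance between each of cap_a, cap_b, cap_c, cap_stray and tote_corner below 0.08 m and linear speed of each of cap_a, cap_b, cap_c, cap_stray below 0.05 m/s and angle between tote's own z axis and vertical between 0.21 and 0.96 rad and height (world z) of tote_corner above 0.03 m and height (world z) of tote above 0.04 m and contact force between the fingers and tote above 2 N and linear speed of tote below 0.04 m/s and angular speed of tote below 0.3 rad/s and contact force between each of vial, reagent, beaker, spare_tote, mouse, marker and tote below 0.1 N and contact force between the fingers and cap_a below 0.1 N and contact force between the fingers and cap_b below 0.1 N and contact force between the fingers and cap_c below 0.1 N and contact force between the fingers and cap_stray below 0.1 N); the arm keeps its last pose, push and grip.
It fails at once if a bystander (vial, bottle, beaker, spare tote, mouse or marker) is moved by more than 30 mm (distance of any of vial, reagent, beaker, spare_tote, mouse, marker from where it was at the start of the episode above 0.03 m).
It also fails if it takes over 58 s, if anything falls off the work surface, if the arm or the gripper's body presses on something with over 40 N, if the wrist force passes 120 N, or if a joint passes its speed limit or range.

## Robot

A 6-joint arm with a two-finger parallel gripper is mounted at the origin on the work surface. World frame = base frame: x ahead of the robot, y to its left, z up, the work surface at z = 0. Lengths are in m, angles in rad, forces in N, time in s.
With the tool pointing down it reaches from about 0.35 to 0.85 m from the base axis. Payload 8.1 kg.
Tool frame: the origin (TCP) lies midway between the tips of the shut fingers; the grasp point (between the pads) lies 19 mm behind it; z points along the fingers, y is the direction in which the jaws open and shut (so a half turn about z gives the same grasp; the last joint's range is limited). The gripper opens to 93 mm and grips with 3 to 60 N. Pads are 15 mm wide; open, the fingers measure 128 mm over their backs; the gripper's body (75 mm by 188 mm) begins 65 mm behind the grasp point.
Start: joints at [-1.427, 0.13, 1.488, -0, 1.523, -0.085], TCP at [0.136, -0.584, 0.219] pointing down, gripper open.
Joint ranges: [-2.96, 2.96], [-0.89, 2.26], [0.02, 2.5], [-1.34, 4.48], [0, 2.73], [-2.66, 2.66]. Speed limits (rad/s): [2.39, 2.39, 2.79, 3.14, 3.14, 3.14].

## Interface

Orientations are given as a 3x3 rotation matrix whose columns are the frame's x, y, z axes.
In Python, from rig import bot gives the robot as it stands. The module is installed in compiled form; this text tells all that it offers.
- The arm moves only by the tool servo_tool, never from a script. Its argument "motion" is a list of rows, each an object with "grip": the closure, from 0 (fully open) to 1 (shut); "dp": the shift along the tool's x, y, z in m, a list of three; "roll": the turn about the tool's z in degrees. A call has 1 to 12 rows; each row shifts and turns the pose as measured when the row begins, along the tool's axes as they then stand; what a row does not reach is not made up. A row lasts 1/10 s, in which the tool goes at most 50 mm and 8.59 degrees, less where a joint would pass 70% of its speed; a pose out of reach is approached as far as the arm can. A call is refused whole if a number of a shift passes 0.05 or a number of a turn 8.59, either way. A call with a gripper value outside its range is refused whole. The fingers move at their own pace and stop on an object; "squeeze" is the grip in N (left out, the last holds). Time passes only in rows, so rows that do not move let the fingers close. It gives the time, the measured TCP pose, the force and the opening at its end, in the units of the state.
- bot.observe(): the state, without advancing time (a new reading comes with each control period).
- bot.snapshot(name): name is "side" or "top" or "wrist"; returns a dict with "image" (384x512x3 uint8, blue, green, red), "fx", "fy", "cx", "cy" (pixels), "R" (3x3) and "t" (3): a world point X has camera coordinates R X + t. Camera axes: x right, y down, z forward; pixel columns grow to the right and rows downward; lengths in m; the calibration is good to about 2 mm. A picture is of the moment at which its call begins. There is no depth.
- bot.close_job(): hands the job in, once; it reports no verdict.
The state is a dict: "time_s": time; "joints": joint angles; "joint_velocities": joint speeds; "joint_torque": joint torques, N m; "position": TCP position; "tcp_rot": TCP orientation; "wrist_force": force on the tool from outside, world axes, zero at the start; "torque": the same for the moment, N m; "grip_width": finger opening in m.
Only numpy, scipy, OpenCV 4.12 (cv2) and the standard library are available. Lean on these libraries where they do the work, as an engineer would, in place of code of your own. Each camera call takes 0.05 s, during which the arm holds its last target.

## Working session

There is one attempt and no reset: what is moved stays moved. The work goes in short steps, Python scripts to look and compute and a tool call to move; the robot and the scene stay as the last step left them, time stands still between calls to the robot, and variables do not carry over. Pictures are saved under pics/ and viewed, and the job is handed in when it is done.

Besides the shell and the picture viewer there is one more tool, called after "Request:" as name(argument=value, ...) on one line, values as JSON. servo_tool: Moves the arm, as the interface text tells. Its arguments: {"type":"object","properties":{"motion":{"type":"array"},"squeeze":{"type":"number"}},"required":["motion"]}

```bash
mkdir -p pics
cat > h.py <<'E'
import numpy as np,cv2
from rig import bot
def snap(n,f):
    s=bot.snapshot(n); cv2.imwrite('pics/'+f,s['image']); np.savez('pics/'+f+'.npz',**s); return s
def ray(s,u,v,z):
    R=np.array(s['R']);t=np.array(s['t']);c=-R.T@t
    d=R.T@np.array([(u-s['cx'])/s['fx'],(v-s['cy'])/s['fy'],1]); return c+d*(z-c[2])/d[2]
def proj(s,X):
    p=np.array(s['R'])@np.array(X)+np.array(s['t']); return s['fx']*p[0]/p[2]+s['cx'],s['fy']*p[1]/p[2]+s['cy']
E
python3 - <<'E'
from h import *
for n in('top','side','wrist'):
    s=snap(n,n+'0.png'); R=np.array(s['R']);print(n,-R.T@np.array(s['t']),R.round(2).tolist(),s['fx'])
print(bot.observe())
E
```

```text
top [ 0.35591115 -0.00659701  1.31223808] [[-0.02, -1.0, 0.0], [-0.99, 0.02, -0.15], [0.15, -0.01, -0.99]] 435.48128326992514
side [0.34080719 0.81557674 0.60780718] [[-0.97, -0.25, 0.01], [-0.14, 0.51, -0.85], [0.21, -0.82, -0.53]] 346.40874471723913
wrist [ 0.2065648  -0.56676448  0.3840422 ] [[0.23, -0.97, -0.0], [-0.94, -0.22, 0.26], [-0.25, -0.06, -0.97]] 285.71845821480144
{'time_s': 0.15, 'joints': array([-1.42741360e+00,  1.31009685e-01,  1.48905572e+00, -6.10943309e-06,
        1.52295434e+00, -8.54144283e-02]), 'joint_velocities': array([ 0.00146327, -0.00181469, -0.00407097,  0.00027053,  0.00057321,
        0.00026943]), 'joint_torque': array([ 1.20118086e-03, -5.60475791e+01, -4.92331982e+01,  7.69429514e-02,
        3.05795681e-02, -9.65455342e-05]), 'position': array([ 0.13603218, -0.58392771,  0.21780065]), 'tcp_rot': array([[ 9.73939856e-01,  2.26806333e-01, -2.09959388e-04],
       [ 2.26806401e-01, -9.73938840e-01,  1.41157295e-03],
       [ 1.15666082e-04, -1.42240729e-03, -9.99998982e-01]]), 'wrist_force': array([-0.40019427, -0.46817704, -0.53726869]), 'torque': array([ 0.01099216, -0.04340408,  0.03358171]), 'grip_width': 0.09285056804236706}
```

View pics/top0.png

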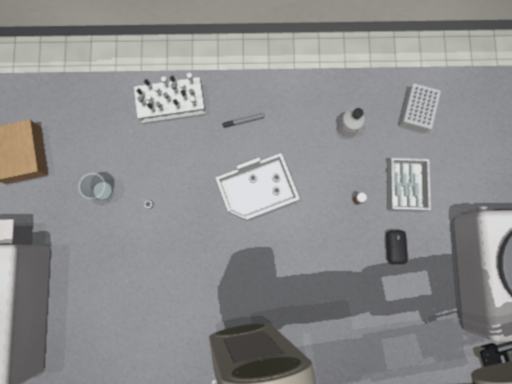

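View pics/side0.png

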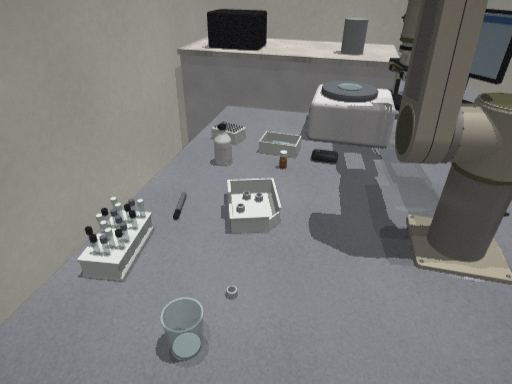

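Run:
```python
from h import *
s=dict(np.load('pics/top0.png.npz')); im=s['image']
c=im[140:230,205:310]; cv2.imwrite('pics/crop0.png',cv2.resize(c,None,fx=6,fy=6,interpolation=cv2.INTER_CUBIC))
c=im[180:220,120:180]; cv2.imwrite('pics/crop1.png',cv2.resize(c,None,fx=8,fy=8,interpolation=cv2.INTER_CUBIC))
g=im[190:218,135:162].astype(int); m=(abs(g.max(2)-np.median(g.max(2)))>25).astype('uint8')
n,l,st,ce=cv2.connectedComponentsWithStats(m);print(st,ce+[135,190])
m=(im.min(2)>185).astype('uint8'); n,l,st,ce=cv2.connectedComponentsWithStats(m)
for i in range(1,n):
    if st[i,4]>150: print(st[i],ce[i])
i=l[200,250]; cn,_=cv2.findContours((l==i).astype('uint8'),0,2); 
cn=max(cn,key=cv2.contourArea); print(i,cv2.approxPolyDP(cn,3,True).reshape(-1,2).tolist(), cv2.minAreaRect(cn))
```

```text
[[  0   0  27  28 734]
 [ 11  12   4   4  11]
 [ 17  12   2   6   8]
 [ 10  16   1   1   1]
 [ 13  17   2   1   2]] [[147.96049046 203.47956403]
 [147.54545455 203.63636364]
 [152.5        204.        ]
 [145.         206.        ]
 [148.5        207.        ]]
[346  53  23   8 151] [357.35099338  56.56953642]
[396  52  24   8 163] [407.36196319  55.92638037]
[244  55  24   7 154] [255.8961039   58.23376623]
[295  54  24   8 162] [305.85185185  57.53703704]
[193  56  24   7 155] [204.10967742  59.2516129 ]
[193  64  50   6 254] [217.40551181  66.49212598]
[ 134   78   70   40 1373] [169.45520757  97.74071377]
[405  86  35  42 161] [423.39130435 108.98136646]
[ 216  153   83   66 2884] [256.78675451 189.47572816]
[392 163  32  46 469] [407.49466951 183.88272921]
[ 481  213   31   94 1476] [495.08672087 249.79132791]
[  0 220  13  20 238] [  5.63865546 228.90336134]
[   0  247   14  137 1205] [  4.43983402 301.2406639 ]
87 [[280, 153], [261, 162], [279, 156], [296, 197], [288, 198], [292, 194], [276, 161], [221, 183], [220, 177], [237, 170], [216, 177], [228, 210], [248, 218], [298, 199]] ((257.0548095703125, 187.97947692871094), (50.0936164855957, 71.27806091308594), 69.44395446777344)
```

View pics/crop0.png

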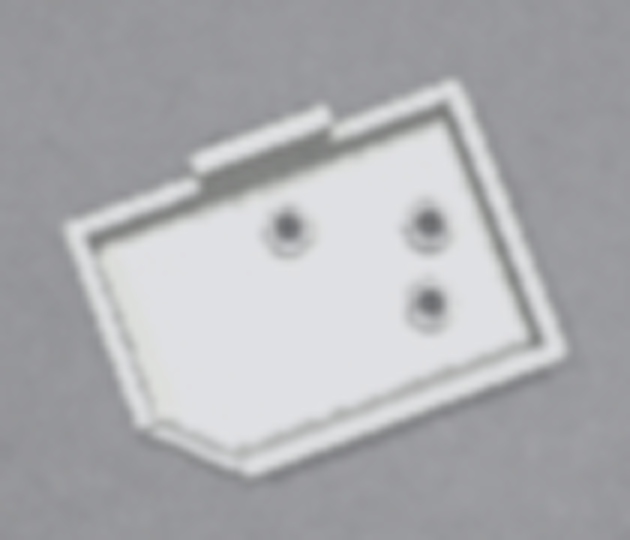

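View pics/crop1.png

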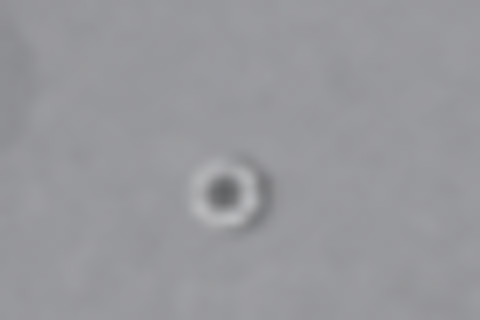

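Run:
```python
from h import *
s=dict(np.load('pics/top0.png.npz')); w=dict(np.load('pics/side0.png.npz'))
f=lambda u,v,z,k=6,o=(205,140):ray(s,(u+.5)/k-.5+o[0],(v+.5)/k-.5+o[1],z)
A=f(67,226,.055);B=f(456,82,.055);C=f(566,352,.055)
print(A,B,C,np.linalg.norm(A-B),np.linalg.norm(C-B))
ex=(B-C)/np.linalg.norm(B-C); ey=(A-B)/np.linalg.norm(A-B); 
yaw1=np.arctan2(ex[1],ex[0]);yaw2=np.arctan2(-ey[0],ey[1]);print(np.degrees([yaw1,yaw2]))
y=(yaw1+2*yaw2)/3; O=(A+C)/2; print('O',O)
H=f(263,142,.095);print('H',H, 'from O',O+.071*np.array([np.cos(y),np.sin(y),0]))
h1=f(195,170,.095);h2=f(330,115,.095);d=h1-h2;print(np.linalg.norm(d),np.degrees(np.arctan2(-d[0],d[1])))
S=f(226,195,.02,8,(120,180));print('stray',S,'side px',proj(w,S))
print('H side px',proj(w,H),'A',proj(w,A),proj(w,C))
for u,v in((288,232),(428,228),(428,305)):
    X=f(u,v,.024)-O; print('cap',X[0]*np.cos(y)+X[1]*np.sin(y),-X[0]*np.sin(y)+X[1]*np.cos(y))
for n,u,v,z in(('vial',361,198,.065),('reagent',353,121,.1),('marker',243,120,.01),('beaker',92,186,.09)):print(n,ray(s,u,v,z))
im=w['image'][165:310,200:300]; cv2.imwrite('pics/sc.png',cv2.resize(im,None,fx=5,fy=4.1))
```

```text
[0.58800861 0.10474194 0.055     ] [ 0.65711656 -0.08721193  0.055     ] [ 0.52194255 -0.13727042  0.055     ] 0.20401518898187107 0.14414530032937964
[20.32091549 19.80008153]
O [ 0.55497558 -0.01626424  0.055     ]
H [0.61973853 0.00790965 0.095     ] from O [0.6217049  0.00798856 0.055     ]
0.06949947113643662 21.69775317401496
stray [0.5167935  0.31064974 0.02      ] side px (np.float64(232.30565727882785), np.float64(288.63678824296744))
H side px (np.float64(229.72991116501458), np.float64(184.8125182379081)) A (np.float64(230.1428482062406), np.float64(217.16314000443717)) (np.float64(273.1106692723347), np.float64(177.3208400656268))
cap 0.03637611574585026 0.000762696724141726
cap 0.013262451065666984 -0.06549577738008475
cap -0.023094225167390934 -0.05130908440467245
vial [ 0.51842714 -0.31589916  0.065     ]
reagent [ 0.73849379 -0.29596011  0.1       ]
marker [0.77536737 0.02380996 0.01      ]
beaker [0.56194037 0.45273175 0.09      ]
```

View pics/sc.png

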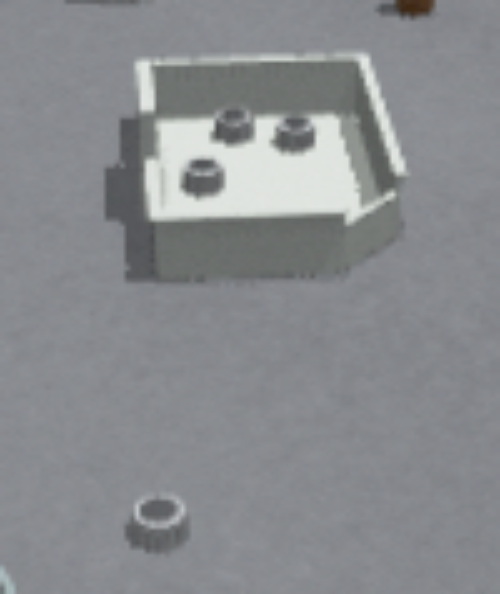

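Request:
servo_tool(motion=[{"grip": 0,"dp": [0.05,-0.002,0],"roll": -4.5},{"grip": 0,"dp": [0.05,-0.002,0],"roll": -4.5},{"grip": 0,"dp": [0.05,-0.002,0],"roll": -4.5}])

```text
time_s: 0.45
position: [0.2736, -0.5344, 0.2162]
tcp_rot: [[0.896, 0.444, -0.003], [0.444, -0.896, 0.002], [-0.002, -0.003, -1.0]]
wrist_force: [-0.1, -0.5, -0.4]
grip_width: 0.0926
```

Request:
servo_tool(motion=[{"grip": 0,"dp": [0.05,-0.002,0],"roll": -4.2},{"grip": 0,"dp": [0.05,-0.002,0],"roll": -4.2},{"grip": 0,"dp": [0.05,-0.002,0],"roll": -4.2},{"grip": 0,"dp": [0.05,-0.002,0],"roll": -4.2},{"grip": 0,"dp": [0.05,-0.002,0],"roll": -4.2},{"grip": 0,"dp": [0.05,-0.002,0],"roll": -4.2},{"grip": 0,"dp": [0.05,-0.003,0],"roll": -4.2},{"grip": 0,"dp": [0.05,-0.003,0],"roll": -4.2},{"grip": 0,"dp": [0.05,-0.004,0],"roll": -4.2},{"grip": 0,"dp": [0.05,-0.004,0],"roll": -4.2}])

```text
time_s: 1.45
position: [0.5932, -0.1662, 0.212]
tcp_rot: [[0.341, 0.94, -0.006], [0.94, -0.341, 0.005], [0.003, -0.008, -1.0]]
wrist_force: [0.6, -1.1, -0.1]
grip_width: 0.0931
```

Request:
servo_tool(motion=[{"grip": 0,"dp": [0.042,-0.023,0],"roll": -4},{"grip": 0,"dp": [0.044,-0.02,0],"roll": -4},{"grip": 0,"dp": [0.045,-0.017,0],"roll": -4},{"grip": 0,"dp": [0.046,-0.014,0],"roll": -4},{"grip": 0,"dp": [0.047,-0.011,0],"roll": -4},{"grip": 0,"dp": [0.047,-0.008,0],"roll": -4},{"grip": 0,"dp": [0.048,-0.004,0],"roll": -4},{"grip": 0,"dp": [0.048,-0.001,0],"roll": -4},{"grip": 0,"dp": [0.048,0.003,0],"roll": -4},{"grip": 0,"dp": [0.048,0.006,0],"roll": -4},{"grip": 0,"dp": [0,0,0],"roll": 0}])

```text
time_s: 2.55
position: [0.5038, 0.331, 0.2113]
tcp_rot: [[-0.379, 0.925, -0.011], [0.925, 0.379, 0.007], [0.011, -0.007, -1.0]]
wrist_force: [0.4, 0.0, 0.2]
grip_width: 0.093
```

```bash
cat >> h.py <<'E'
def go(P):
    o=bot.observe();R=np.array(o['tcp_rot']);p=np.array(o['position'])
    print('t',round(o['time_s'],2),'pos',p.round(4),'xang',np.degrees(np.arctan2(R[1,0],R[0,0])).round(2),'zax',R[:,2].round(3),'dp tool',(R.T@(np.array(P)-p)).round(4),'w',round(o['grip_width'],4),'F',np.round(o['wrist_force'],1))
E
python3 - <<'E'
from h import *
go([.517,.311,.004])
snap('wrist','w1.png')
E
```

```text
t 2.55 pos [0.5038 0.331  0.2113] xang 112.28 zax [-0.011  0.007 -1.   ] dp tool [-0.0259  0.0062  0.207 ] w 0.093 F [0.4 0.  0.2]
```

View pics/w1.png

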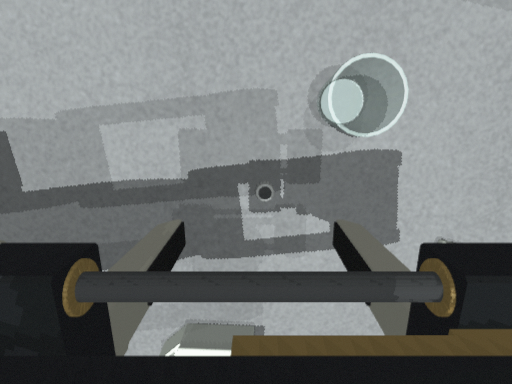

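Run:
```python
from h import *
s=dict(np.load('pics/w1.png.npz')); c=s['image'][150:235,215:315]; cv2.imwrite('pics/w1c.png',cv2.resize(c,None,fx=6,fy=6,interpolation=2))
print(ray(s,265,192,.02), proj(s,[.517,.311,.02]))
```

```text
[0.5189687  0.31279122 0.02      ] (np.float64(263.06781079367005), np.float64(192.6749300951102))
```

View pics/w1c.png

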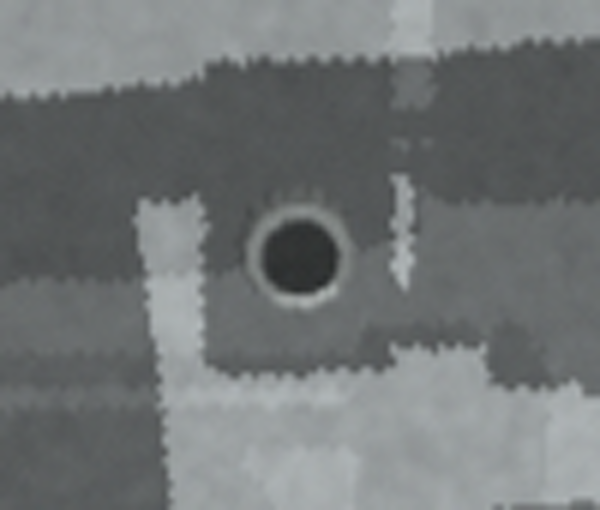

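Request:
servo_tool(motion=[{"grip": 0,"dp": [-0.023,0.006,0.02],"roll": 2.3},{"grip": 0.3,"dp": [0,0,0.045],"roll": 0},{"grip": 0.3,"dp": [0,0,0.045],"roll": 0},{"grip": 0.3,"dp": [0,0,0.045],"roll": 0},{"grip": 0.3,"dp": [0,0,0.02],"roll": 0},{"grip": 0.3,"dp": [0,0,0],"roll": 0}])

```text
time_s: 3.2
position: [0.5208, 0.3038, 0.0316]
tcp_rot: [[-0.33, 0.944, -0.007], [0.944, 0.33, 0.004], [0.006, -0.005, -1.0]]
wrist_force: [-0.7, -0.3, 0.0]
grip_width: 0.0655
```

Run:
```python
from h import *
go([.518,.312,.004])
```

```text
t 3.2 pos [0.5208 0.3038 0.0316] xang 109.29 zax [-0.007  0.004 -1.   ] dp tool [0.0085 0.0002 0.0277] w 0.0655 F [-0.7 -0.3  0. ]
```

Request:
servo_tool(motion=[{"grip": 0.3,"dp": [0.008,0,0.01],"roll": 0},{"grip": 0.3,"dp": [0,0,0.017],"roll": 0},{"grip": 0.3,"dp": [0,0,0],"roll": 0}])

```text
time_s: 3.5
position: [0.5199, 0.3107, 0.0054]
tcp_rot: [[-0.327, 0.945, -0.004], [0.945, 0.327, 0.005], [0.006, -0.002, -1.0]]
wrist_force: [-0.5, -0.8, -1.2]
grip_width: 0.0652
```

Run:
```python
from h import *
go([.518,.312,.004])
```

```text
t 3.5 pos [0.5199 0.3107 0.0054] xang 109.1 zax [-0.004  0.005 -1.   ] dp tool [ 0.0019 -0.0014  0.0014] w 0.0652 F [-0.5 -0.8 -1.2]
```

Request:
servo_tool(motion=[{"grip": 1,"dp": [0.001,0,0],"roll": 0},{"grip": 1,"dp": [0,0,0],"roll": 0},{"grip": 1,"dp": [0,0,0],"roll": 0},{"grip": 1,"dp": [0,0,0],"roll": 0},{"grip": 1,"dp": [0,0,0],"roll": 0},{"grip": 1,"dp": [0,0,0],"roll": 0}], squeeze=15)

```text
time_s: 4.1
position: [0.5226, 0.3135, 0.0098]
tcp_rot: [[-0.328, 0.945, 0.002], [0.945, 0.328, 0.008], [0.007, 0.005, -1.0]]
wrist_force: [0.4, -0.7, 0.1]
grip_width: 0.0238
```

Request:
servo_tool(motion=[{"grip": 1,"dp": [0,0,-0.04],"roll": 0},{"grip": 1,"dp": [0,0,-0.04],"roll": 0},{"grip": 1,"dp": [0,0,-0.04],"roll": 0},{"grip": 1,"dp": [-0.043,-0.012,0],"roll": 0},{"grip": 1,"dp": [-0.043,-0.012,0],"roll": 0},{"grip": 1,"dp": [-0.043,-0.012,0],"roll": 0},{"grip": 1,"dp": [-0.043,-0.012,0],"roll": 0},{"grip": 1,"dp": [-0.043,-0.012,0],"roll": 0},{"grip": 1,"dp": [-0.043,-0.012,0],"roll": 0},{"grip": 1,"dp": [0,0,0],"roll": 0}])

```text
time_s: 5.1
position: [0.5399, 0.0368, 0.1345]
tcp_rot: [[-0.333, 0.943, 0.007], [0.943, 0.333, 0.006], [0.004, 0.009, -1.0]]
wrist_force: [0.8, 0.5, -0.5]
grip_width: 0.0232
```

Run:
```python
from h import *
go([.5375,.0468,.022])
snap('wrist','w2.png')
snap('top','t2.png')
```

```text
t 5.1 pos [0.5399 0.0368 0.1345] xang 109.44 zax [ 0.007  0.006 -1.   ] dp tool [9.800e-03 1.000e-04 1.126e-01] w 0.0232 F [ 0.8  0.5 -0.5]
```

View pics/w2.png

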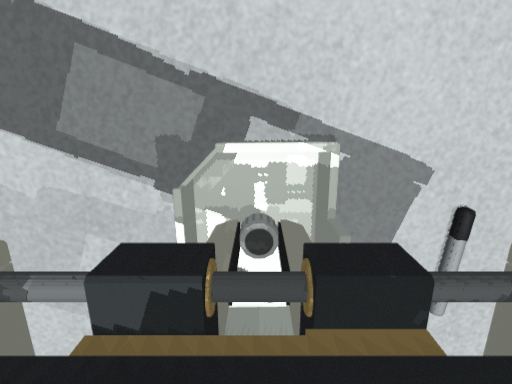

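Request:
servo_tool(motion=[{"grip": 1,"dp": [0.01,0,0.02],"roll": 0},{"grip": 1,"dp": [0,0,0.04],"roll": 0},{"grip": 1,"dp": [0,0,0.03],"roll": 0},{"grip": 1,"dp": [0,0,0.014],"roll": 0},{"grip": 1,"dp": [0,0,0],"roll": 0}])

```text
time_s: 5.7
position: [0.5387, 0.0587, 0.0297]
tcp_rot: [[-0.34, 0.94, 0.011], [0.94, 0.34, 0.011], [0.007, 0.014, -1.0]]
wrist_force: [-0.4, 0.9, -0.1]
grip_width: 0.0237
```

Run:
```python
from h import *
go([.5375,.0468,.022])
```

```text
t 5.7 pos [0.5387 0.0587 0.0297] xang 109.89 zax [ 0.011  0.011 -1.   ] dp tool [-0.0108 -0.0053  0.0076] w 0.0237 F [-0.4  0.9 -0.1]
```

Request:
servo_tool(motion=[{"grip": 1,"dp": [-0.006,-0.002,0.008],"roll": 0},{"grip": 1,"dp": [0,0,0],"roll": 0},{"grip": 0.58,"dp": [0,0,0],"roll": 0},{"grip": 0.58,"dp": [0,0,0],"roll": 0},{"grip": 0.58,"dp": [0,0,0],"roll": 0}])

```text
time_s: 6.2
position: [0.5426, 0.0532, 0.0262]
tcp_rot: [[-0.342, 0.94, 0.018], [0.94, 0.342, 0.011], [0.004, 0.021, -1.0]]
wrist_force: [-1.4, 0.7, 0.5]
grip_width: 0.0381
```

Request:
servo_tool(motion=[{"grip": 0.58,"dp": [0,0,-0.03],"roll": 0},{"grip": 0.58,"dp": [0,0,-0.04],"roll": 0},{"grip": 0.4,"dp": [0,0,-0.04],"roll": 0},{"grip": 0.3,"dp": [0,0,-0.04],"roll": 0},{"grip": 0.3,"dp": [0,0,-0.02],"roll": 0},{"grip": 0.3,"dp": [-0.04,0.03,0],"roll": 0},{"grip": 0.3,"dp": [-0.03,0.03,0],"roll": 0},{"grip": 0.3,"dp": [0,0,0],"roll": 0}])

```text
time_s: 7.0
position: [0.6206, 0.0054, 0.209]
tcp_rot: [[-0.342, 0.939, 0.025], [0.94, 0.342, 0.011], [0.002, 0.027, -1.0]]
wrist_force: [-0.9, 0.2, -1.3]
grip_width: 0.0648
```

Run:
```python
from h import *
go([.6205,.008,.06])
s=snap('wrist','w3.png')
s=snap('top','t3.png')
c=s['image'][130:240,190:320]; cv2.imwrite('pics/t3c.png',cv2.resize(c,None,fx=5,fy=5,interpolation=2))
s=snap('side','s3.png')
c=s['image'][150:250,190:300]; cv2.imwrite('pics/s3c.png',cv2.resize(c,None,fx=5,fy=5,interpolation=2))
```

```text
t 7.0 pos [0.6206 0.0054 0.209 ] xang 110.0 zax [ 0.025  0.011 -1.   ] dp tool [ 0.0022 -0.0032  0.149 ] w 0.0648 F [-0.9  0.2 -1.3]
```

View pics/w3.png

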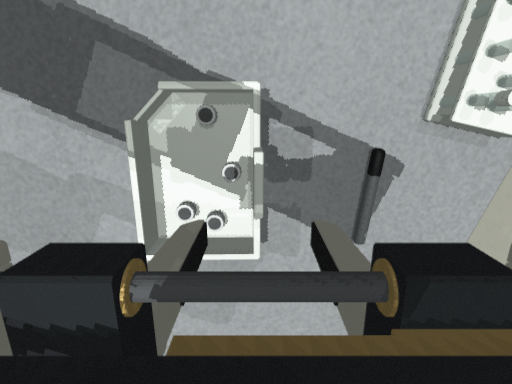

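View pics/t3c.png

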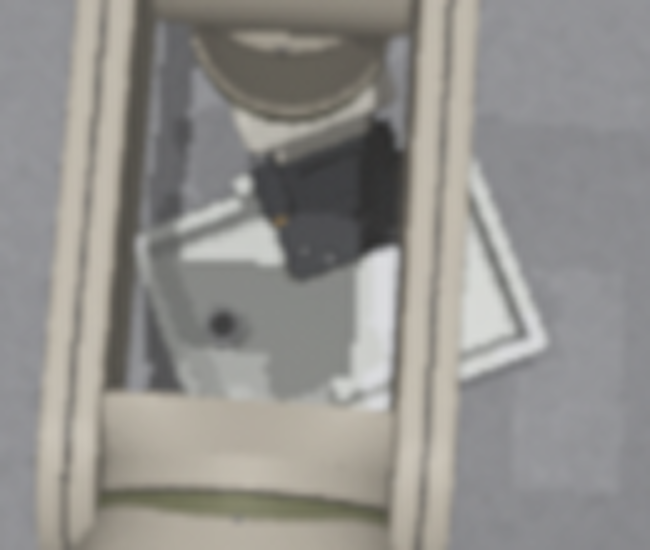

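View pics/s3c.png

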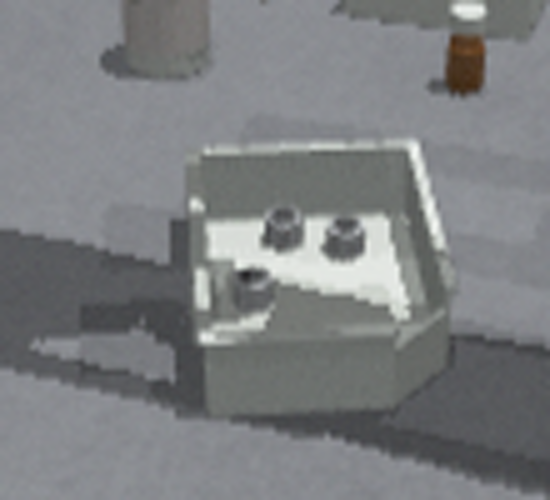

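Run:
```python
from h import *
s=dict(np.load('pics/w3.png.npz')); c=s['image'][70:270,110:310]; cv2.imwrite('pics/w3c.png',cv2.resize(c,None,fx=3,fy=3,interpolation=2))
print(-s['R'].T@s['t'])
P=np.array([.6205,.008,.095]);ey=np.array([-.342,.94,0]);ex=np.array([.94,.342,0])
for a in(-.035,.035):
  for b in (-.005,.005): print(proj(s,P+a*ey+b*ex))
go([.628,-.0127,.064])
```

```text
[0.59213121 0.0723777  0.37545634]
(np.float64(251.2602075947402), np.float64(218.91745591577893))
(np.float64(260.84539994207506), np.float64(218.83175000703517))
(np.float64(250.80425712073622), np.float64(151.6844423522386))
(np.float64(261.0082555112812), np.float64(151.6540776695937))
t 7.15 pos [0.6176 0.0077 0.2095] xang 110.09 zax [ 0.024  0.012 -1.   ] dp tool [-0.0232 -0.0011  0.1454] w 0.0653 F [-0.  -1.   0.3]
```

View pics/w3c.png

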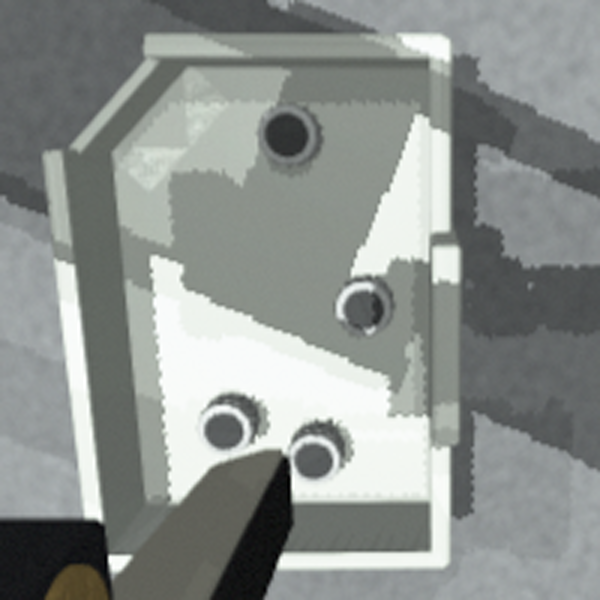

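Request:
servo_tool(motion=[{"grip": 0.3,"dp": [-0.023,0.001,0],"roll": 0},{"grip": 0.4,"dp": [0,0,0.04],"roll": 0},{"grip": 0.4,"dp": [0,0,0.04],"roll": 0},{"grip": 0.4,"dp": [0,0,0.04],"roll": 0},{"grip": 0.4,"dp": [0,0,0],"roll": 0}])

```text
time_s: 7.65
position: [0.6279, -0.0093, 0.0914]
tcp_rot: [[-0.347, 0.937, 0.03], [0.938, 0.347, 0.012], [0.001, 0.033, -0.999]]
wrist_force: [-0.6, 0.4, -1.0]
grip_width: 0.0559
```

Run:
```python
from h import *
go([.630,-.012,.064])
```

```text
t 7.65 pos [ 0.6279 -0.0093  0.0914] xang 110.29 zax [ 0.03   0.012 -0.999] dp tool [-0.0033  0.0001  0.0274] w 0.0559 F [-0.6  0.4 -1. ]
```

Request:
servo_tool(motion=[{"grip": 0.5,"dp": [-0.003,0,0.02],"roll": 0},{"grip": 0.5,"dp": [0,0,0.006],"roll": 0},{"grip": 0.5,"dp": [0,0,0],"roll": 0}])

```text
time_s: 7.95
position: [0.6302, -0.0102, 0.0705]
tcp_rot: [[-0.349, 0.937, 0.034], [0.937, 0.348, 0.012], [-0.0, 0.036, -0.999]]
wrist_force: [0.1, 0.0, 1.9]
grip_width: 0.0466
```

Run:
```python
from h import *
go([.630,-.012,.064])
snap('wrist','w4.png')
```

```text
t 7.95 pos [ 0.6302 -0.0102  0.0705] xang 110.4 zax [ 0.034  0.012 -0.999] dp tool [-0.0016 -0.001   0.0065] w 0.0466 F [0.1 0.  1.9]
```

View pics/w4.png

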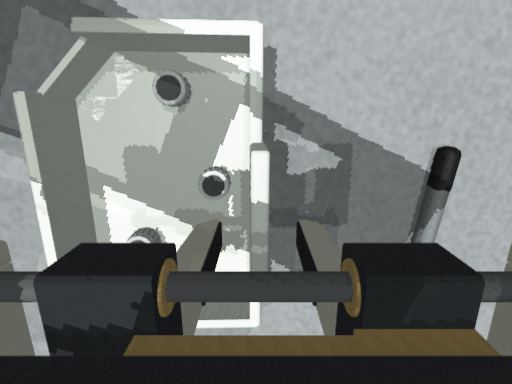

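Request:
servo_tool(motion=[{"grip": 0.5,"dp": [-0.002,0,0.006],"roll": 0},{"grip": 1,"dp": [0,0,0.002],"roll": 0},{"grip": 1,"dp": [0,0,0],"roll": 0},{"grip": 1,"dp": [0,0,0],"roll": 0},{"grip": 1,"dp": [0,0,0],"roll": 0},{"grip": 1,"dp": [0,0,0],"roll": 0}], squeeze=50)

```text
time_s: 8.6
position: [0.6345, -0.0123, 0.0685]
tcp_rot: [[-0.349, 0.936, 0.042], [0.937, 0.349, 0.011], [-0.004, 0.043, -0.999]]
wrist_force: [-0.7, -0.9, -0.8]
grip_width: 0.0108
```

Run:
```python
from h import *
go([.630,-.012,.064])
```

```text
t 8.6 pos [ 0.6345 -0.0123  0.0685] xang 110.41 zax [ 0.042  0.011 -0.999] dp tool [ 0.0018 -0.0043  0.0043] w 0.0108 F [-0.7 -0.9 -0.8]
```

Request:
servo_tool(motion=[{"grip": 1,"dp": [0,0,-0.015],"roll": 0},{"grip": 1,"dp": [0,0,-0.02],"roll": 0},{"grip": 1,"dp": [0,0,-0.02],"roll": 0},{"grip": 1,"dp": [0,0,-0.02],"roll": 0},{"grip": 1,"dp": [0,0,-0.02],"roll": 0},{"grip": 1,"dp": [0,0,-0.02],"roll": 0},{"grip": 1,"dp": [0,0,-0.01],"roll": 0},{"grip": 1,"dp": [0,0,0],"roll": 0}])

```text
time_s: 9.4
position: [0.6259, -0.0132, 0.1982]
tcp_rot: [[-0.349, 0.937, 0.035], [0.937, 0.348, 0.013], [-0.0, 0.037, -0.999]]
wrist_force: [-0.7, -0.6, -4.8]
grip_width: 0.0096
```

Run:
```python
from h import *
go([.630,-.012,.2])
o=bot.observe();print(o['joints'],o['torque'])
snap('side','s5.png');snap('wrist','w5.png')
```

```text
t 9.4 pos [ 0.6259 -0.0132  0.1982] xang 110.41 zax [ 0.035  0.013 -0.999] dp tool [-0.0003  0.0043 -0.0016] w 0.0096 F [-0.7 -0.6 -4.8]
[-0.11288224  0.17539531  1.47633903  0.01644408  1.4569043  -0.47066505] [-0.01324908 -0.37473194  0.04682136]
```

View pics/s5.png

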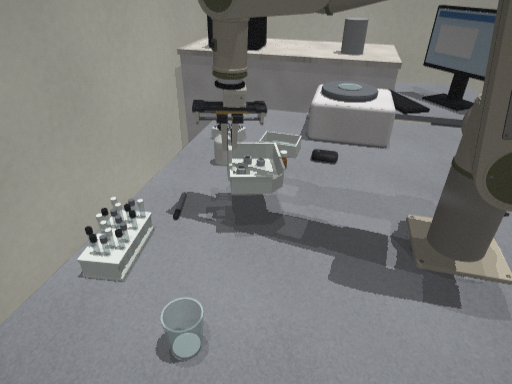

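View pics/w5.png

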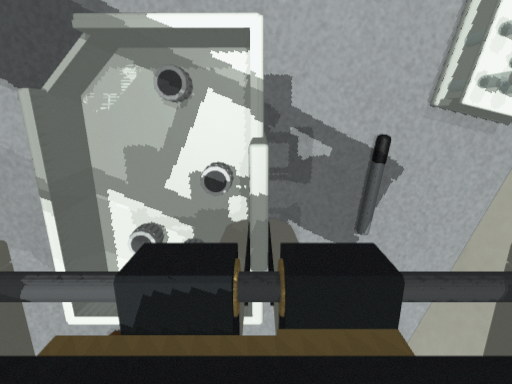

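Request:
servo_tool(motion=[{"grip": 1,"dp": [0,0,0],"roll": 0},{"grip": 1,"dp": [0,0,0],"roll": 0},{"grip": 1,"dp": [0,0,0],"roll": 0},{"grip": 1,"dp": [0,0,0],"roll": 0}], squeeze=25)

```text
time_s: 9.9
position: [0.6227, -0.0128, 0.1909]
tcp_rot: [[-0.349, 0.937, 0.024], [0.937, 0.348, 0.014], [0.004, 0.028, -1.0]]
wrist_force: [-0.2, -0.3, -4.5]
grip_width: 0.0099
```

Run:
```python
from h import *
go([.630,-.012,.2])
a=snap('side','s6.png')['image'][110:230,180:320];b=snap('wrist','w6.png')['image'][:,:300]
a=cv2.resize(a,(448,384)); cv2.imwrite('pics/c6.png',np.hstack([a,b]))
```

```text
t 9.9 pos [ 0.6227 -0.0128  0.1909] xang 110.41 zax [ 0.024  0.014 -1.   ] dp tool [-0.0017  0.0074 -0.0089] w 0.0099 F [-0.2 -0.3 -4.5]
```

View pics/c6.png

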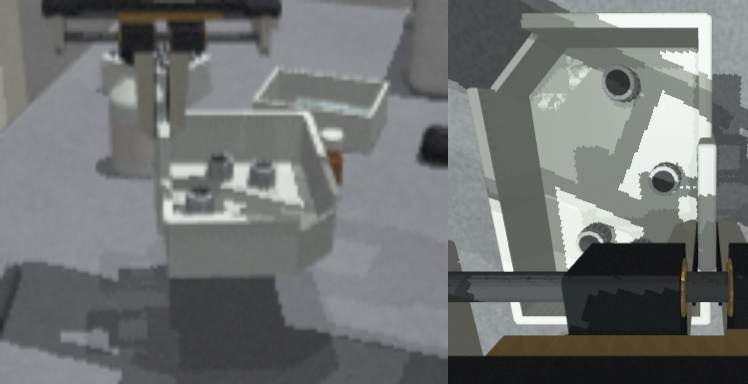

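Request:
servo_tool(motion=[{"grip": 1,"dp": [0,0,-0.004],"roll": 0},{"grip": 1,"dp": [0,0,-0.003],"roll": 0},{"grip": 1,"dp": [0,0,-0.003],"roll": 0},{"grip": 1,"dp": [0,0,-0.003],"roll": 0}], squeeze=15)

```text
time_s: 10.4
position: [0.6224, -0.013, 0.2049]
tcp_rot: [[-0.349, 0.937, 0.024], [0.937, 0.348, 0.014], [0.004, 0.028, -1.0]]
wrist_force: [0.1, -0.3, -3.4]
grip_width: 0.0097
```

Run:
```python
from h import *
go([.630,-.012,.2])
a=snap('side','s7.png')['image'][110:230,180:320];b=snap('wrist','w7.png')['image'][:,:300]
a=cv2.resize(a,(448,384)); cv2.imwrite('pics/c7.png',np.hstack([a,b]))
```

```text
t 10.4 pos [ 0.6224 -0.013   0.2049] xang 110.41 zax [ 0.024  0.014 -1.   ] dp tool [-0.0017  0.0073  0.0051] w 0.0097 F [ 0.1 -0.3 -3.4]
```

View pics/c7.png

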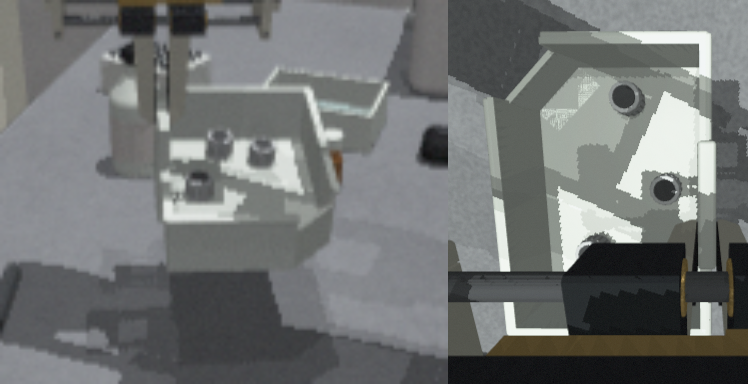

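Request:
servo_tool(motion=[{"grip": 1,"dp": [0,0,0],"roll": 0},{"grip": 1,"dp": [0,0,-0.001],"roll": 0},{"grip": 1,"dp": [0,0,-0.002],"roll": 0},{"grip": 1,"dp": [0,0,-0.002],"roll": 0}], squeeze=13)

```text
time_s: 10.9
position: [0.6223, -0.013, 0.2103]
tcp_rot: [[-0.349, 0.937, 0.025], [0.937, 0.348, 0.014], [0.004, 0.028, -1.0]]
wrist_force: [0.4, 0.2, -5.2]
grip_width: 0.0097
```

```bash
cat >> h.py <<'E'
def both(k):
    a=snap('side','s%s.png'%k)['image'][110:230,180:320];b=snap('wrist','w%s.png'%k)['image'][:,:300]
    a=cv2.resize(a,(448,384)); cv2.imwrite('pics/c%s.png'%k,np.hstack([a,b]))
E
python3 - <<'E'
from h import *
go([.630,-.012,.2])
both(8)
E
```

```text
t 10.9 pos [ 0.6223 -0.013   0.2103] xang 110.4 zax [ 0.025  0.014 -1.   ] dp tool [-0.0017  0.0072  0.0105] w 0.0097 F [ 0.4  0.2 -5.2]
```

View pics/c8.png

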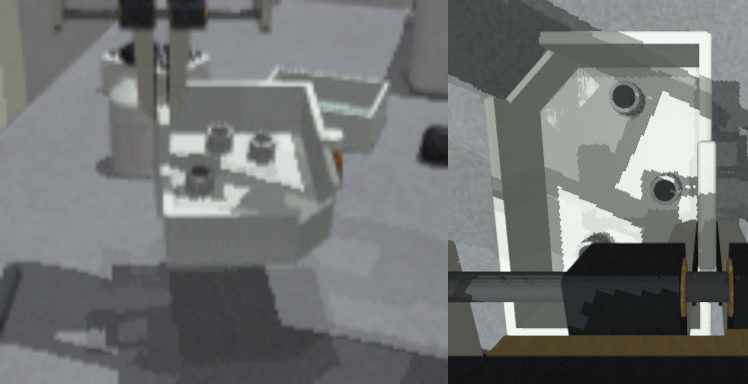

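Request:
servo_tool(motion=[{"grip": 1,"dp": [0,0,0],"roll": 0},{"grip": 1,"dp": [0,0,0],"roll": 0},{"grip": 1,"dp": [0,0,0],"roll": 0}], squeeze=10)

```text
time_s: 11.3
position: [0.6226, -0.013, 0.2105]
tcp_rot: [[-0.349, 0.937, 0.025], [0.937, 0.348, 0.014], [0.004, 0.029, -1.0]]
wrist_force: [-0.0, 0.2, -4.1]
grip_width: 0.0111
```

Run:
```python
from h import *
go([.630,-.012,.2])
both(9)
```

```text
t 11.3 pos [ 0.6226 -0.013   0.2105] xang 110.41 zax [ 0.025  0.014 -1.   ] dp tool [-0.0017  0.007   0.0107] w 0.0111 F [-0.   0.2 -4.1]
```

View pics/c9.png

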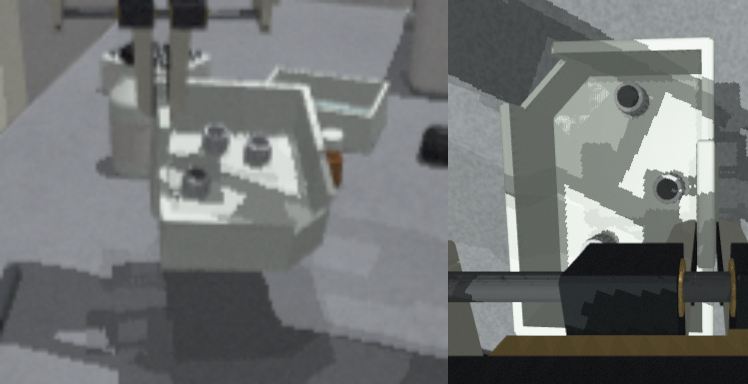

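Request:
servo_tool(motion=[{"grip": 1,"dp": [0,0,0],"roll": 0},{"grip": 1,"dp": [0,0,0],"roll": 0}], squeeze=9)

```text
time_s: 11.6
position: [0.6225, -0.013, 0.2104]
tcp_rot: [[-0.349, 0.937, 0.025], [0.937, 0.348, 0.014], [0.004, 0.028, -1.0]]
wrist_force: [-0.7, -0.7, -4.7]
grip_width: 0.0122
```

Run:
```python
from h import *
go([.630,-.012,.2])
both(10)
go([.630,-.012,.2])
```

```text
t 11.6 pos [ 0.6225 -0.013   0.2104] xang 110.41 zax [ 0.025  0.014 -1.   ] dp tool [-0.0017  0.0071  0.0106] w 0.0122 F [-0.7 -0.7 -4.7]
t 11.7 pos [ 0.6224 -0.013   0.2104] xang 110.41 zax [ 0.025  0.014 -1.   ] dp tool [-0.0017  0.0071  0.0106] w 0.0131 F [ 0.6 -0.4 -4. ]
```

View pics/c10.png

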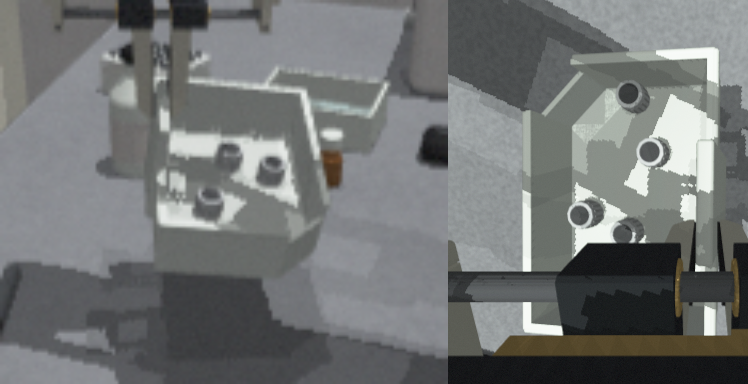

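Request:
servo_tool(motion=[{"grip": 1,"dp": [0,0,0],"roll": 0},{"grip": 1,"dp": [0,0,0],"roll": 0}], squeeze=9.5)

```text
time_s: 11.9
position: [0.6224, -0.013, 0.2104]
tcp_rot: [[-0.349, 0.937, 0.025], [0.937, 0.348, 0.014], [0.004, 0.028, -1.0]]
wrist_force: [-0.9, -0.4, -4.5]
grip_width: 0.0127
```

Run:
```python
from h import *
go([.630,-.012,.2])
both(11)
go([.630,-.012,.2])
```

```text
t 11.9 pos [ 0.6224 -0.013   0.2104] xang 110.41 zax [ 0.025  0.014 -1.   ] dp tool [-0.0018  0.0072  0.0106] w 0.0127 F [-0.9 -0.4 -4.5]
t 12.0 pos [ 0.6224 -0.013   0.2104] xang 110.41 zax [ 0.025  0.014 -1.   ] dp tool [-0.0017  0.0072  0.0106] w 0.0104 F [-0.9 -0.2 -4. ]
```

View pics/c11.png

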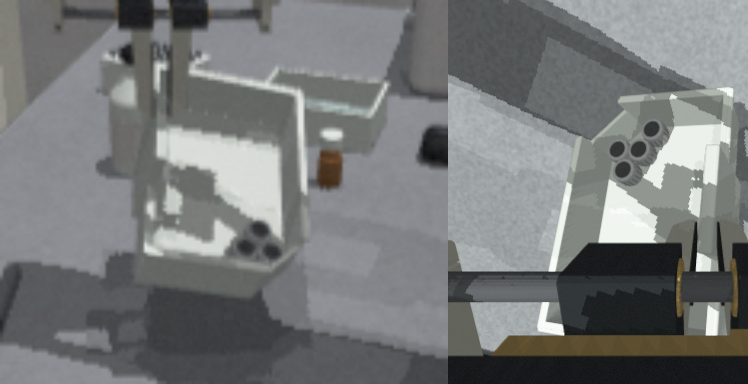

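Request:
servo_tool(motion=[{"grip": 1,"dp": [0,0,0],"roll": 0},{"grip": 1,"dp": [0,0,0],"roll": 0},{"grip": 1,"dp": [0,0,0],"roll": 0}], squeeze=13)

```text
time_s: 12.3
position: [0.6235, -0.0132, 0.2125]
tcp_rot: [[-0.349, 0.937, 0.028], [0.937, 0.348, 0.013], [0.003, 0.031, -1.0]]
wrist_force: [0.4, -0.6, -0.1]
grip_width: 0.0012
```

Run:
```python
from h import *
go([.630,-.012,.2])
both(12)
go([.630,-.012,.2])
```

```text
t 12.3 pos [ 0.6235 -0.0132  0.2125] xang 110.41 zax [ 0.028  0.013 -1.   ] dp tool [-0.0012  0.0061  0.0127] w 0.0012 F [ 0.4 -0.6 -0.1]
t 12.4 pos [ 0.6235 -0.0132  0.2125] xang 110.41 zax [ 0.028  0.013 -1.   ] dp tool [-0.0012  0.0062  0.0127] w 0.0004 F [ 0.3  0.  -0.6]
```

View pics/c12.png

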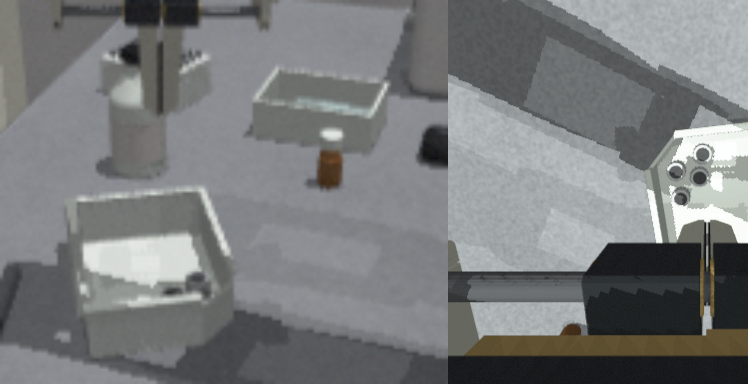

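Request:
servo_tool(motion=[{"grip": 0.4,"dp": [0,0,-0.03],"roll": 0},{"grip": 0.3,"dp": [0,0,-0.03],"roll": 0},{"grip": 0.3,"dp": [-0.03,0,0],"roll": 0},{"grip": 0.3,"dp": [0,0,0],"roll": 0}], squeeze=50)

```text
time_s: 12.8
position: [0.6321, -0.0423, 0.2746]
tcp_rot: [[-0.35, 0.936, 0.028], [0.937, 0.35, 0.013], [0.002, 0.031, -1.0]]
wrist_force: [-0.2, -0.1, -1.0]
grip_width: 0.0281
```

Run:
```python
from h import *
go([.630,-.012,.2])
for n in('top','side','wrist'): snap(n,n+'13.png')
a=cv2.imread('pics/top13.png')[100:290,140:400];cv2.imwrite('pics/top13c.png',cv2.resize(a,None,fx=3,fy=3,interpolation=2))
```

```text
t 12.8 pos [ 0.6321 -0.0423  0.2746] xang 110.5 zax [ 0.028  0.013 -1.   ] dp tool [0.0289 0.0063 0.0749] w 0.0281 F [-0.2 -0.1 -1. ]
```

View pics/top13c.png

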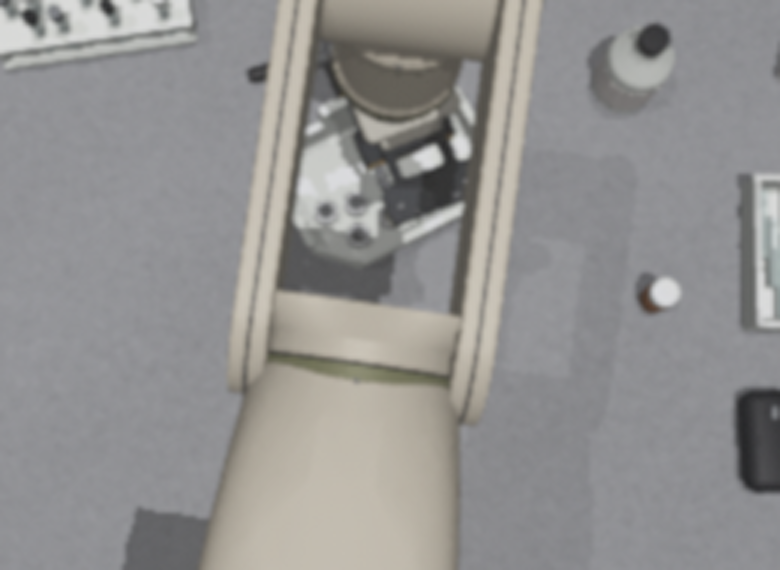

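View pics/side13.png

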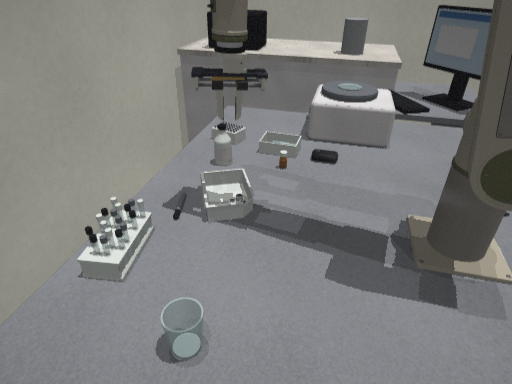

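View pics/wrist13.png

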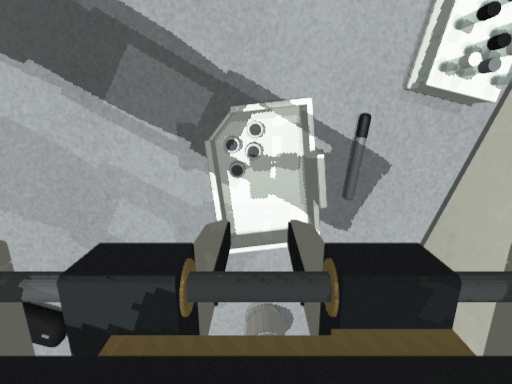

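Run:
```python
from h import *
s=dict(np.load('pics/wrist13.png.npz'));c=s['image'][80:270,190:390]; cv2.imwrite('pics/w13c.png',cv2.resize(c,None,fx=4,fy=4,interpolation=2)[:, :800])
s=dict(np.load('pics/side13.png.npz'));c=s['image'][150:240,150:290]; cv2.imwrite('pics/s13c.png',cv2.resize(c,None,fx=5,fy=5,interpolation=2))
```

```text
(no output)
```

View pics/w13c.png

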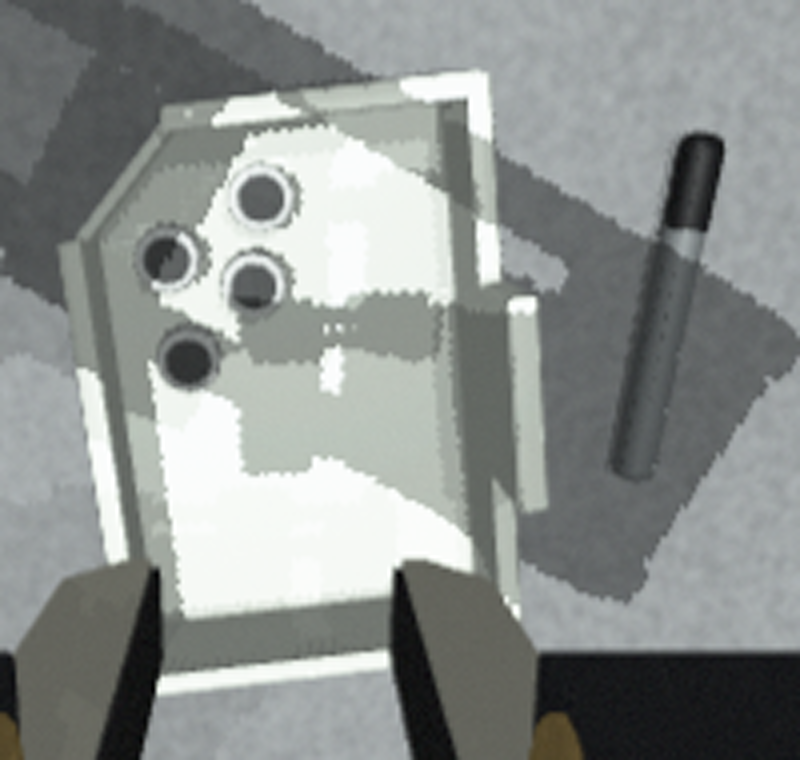

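View pics/s13c.png

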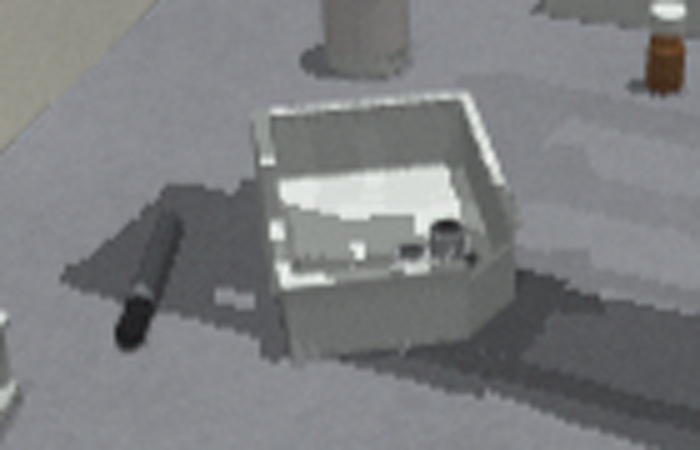

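Run:
```python
from h import *
s=dict(np.load('pics/wrist13.png.npz'))
f=lambda u,v,z:ray(s,(u+.5)/4-.5+190,(v+.5)/4-.5+80,z)
A=f(523,299,.095);B=f(536,508,.095);d=A-B
print(A,B,np.linalg.norm(d),np.degrees(np.arctan2(-d[0],d[1])),(A+B)/2)
P=f(488,70,.055);Q=f(160,693,.055);print(P,Q,(P+Q)/2,np.linalg.norm(P-Q),np.hypot(.148,.208)); 
d=P-Q; a=np.degrees(np.arctan2(d[1],d[0])-np.arctan2(.208,.148));print('yaw',a)
y=np.radians(a);O=(P+Q)/2;print('H',O+.071*np.array([np.cos(y),np.sin(y),0]))
for u,v in((264,198),(168,257),(254,286),(188,359)):
    X=f(u,v,.024)-O;X=np.array([X[0]*np.cos(y)+X[1]*np.sin(y),-X[0]*np.sin(y)+X[1]*np.cos(y)]);print(X,np.hypot(X[0]+.049,X[1]-.079))
M=f(670,305,.016);print('marker',M)
```

```text
[0.69896766 0.01309054 0.095     ] [ 0.72997252 -0.04695423  0.095     ] 0.0675771819853137 27.31012636269734 [ 0.71447009 -0.01693185  0.095     ]
[0.6695245  0.07561846 0.055     ] [ 0.64216697 -0.16920288  0.055     ] [ 0.65584574 -0.04679221  0.055     ] 0.24634512997142638 0.2552802381697416
yaw 29.05725522558364
H [ 0.71790931 -0.01230869  0.055     ]
[-0.00598492  0.06957639] 0.04403522782236364
[-0.04341201  0.05413277] 0.025487343648450865
[-0.01430667  0.03910261] 0.052871821327722564
[-0.04253503  0.01618172] 0.06315007741014693
marker [0.77434042 0.02741013 0.016     ]
```

Request:
servo_tool(motion=[{"grip": 0.3,"dp": [0,0,0],"roll": -7.5},{"grip": 0.3,"dp": [-0.02,0.043,0.02],"roll": 0},{"grip": 0.3,"dp": [-0.02,0.043,0.03],"roll": 0},{"grip": 0.3,"dp": [0,0,0.03],"roll": 0},{"grip": 0.3,"dp": [0,0,0],"roll": 0}])

```text
time_s: 13.45
position: [0.7234, -0.0285, 0.1903]
tcp_rot: [[-0.478, 0.878, 0.018], [0.878, 0.478, 0.017], [0.006, 0.024, -1.0]]
wrist_force: [-1.3, -0.3, -0.2]
grip_width: 0.065
```

Run:
```python
from h import *
go([.728,-.038,.066])
s=snap('wrist','w14.png')
c=s['image'][20:260,100:360]; cv2.imwrite('pics/w14c.png',cv2.resize(c,None,fx=3,fy=2.5,interpolation=2))
P=np.array([.716,-.015,.095]);ey=np.array([-.469,.883,0]);ex=np.array([.883,.469,0])
for a in(-.035,.035):
  for b in (-.005,.005): print(np.round(proj(s,P+a*ey+b*ex),1))
```

```text
t 13.45 pos [ 0.7234 -0.0285  0.1903] xang 118.55 zax [ 0.018  0.017 -1.   ] dp tool [-0.0113 -0.0034  0.1242] w 0.065 F [-1.3 -0.3 -0.2]
[250.2 213.4]
[260.5 213.4]
[250.4 140.3]
[261.4 140.3]
```

View pics/w14.png

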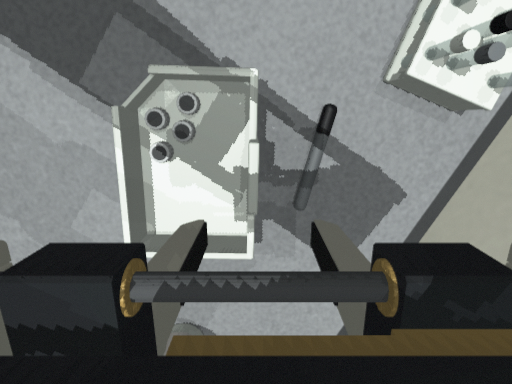

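Request:
servo_tool(motion=[{"grip": 0.3,"dp": [-0.012,-0.003,0.02],"roll": 0},{"grip": 0.4,"dp": [0,0,0.04],"roll": 0},{"grip": 0.4,"dp": [0,0,0.04],"roll": 0},{"grip": 0.4,"dp": [0,0,0.01],"roll": 0},{"grip": 0.4,"dp": [0,0,0],"roll": 0}])

```text
time_s: 14.0
position: [0.7334, -0.0417, 0.0915]
tcp_rot: [[-0.478, 0.878, 0.037], [0.878, 0.478, 0.014], [-0.006, 0.039, -0.999]]
wrist_force: [0.8, 0.8, 0.5]
grip_width: 0.0553
```

Run:
```python
from h import *
go([.728,-.038,.066])
```

```text
t 14.0 pos [ 0.7334 -0.0417  0.0915] xang 118.54 zax [ 0.037  0.014 -0.999] dp tool [ 0.006  -0.0039  0.0253] w 0.0553 F [0.8 0.8 0.5]
```

Request:
servo_tool(motion=[{"grip": 0.4,"dp": [0.004,-0.003,0.016],"roll": 0},{"grip": 0.4,"dp": [0,0,0.006],"roll": 0},{"grip": 0.4,"dp": [0,0,0],"roll": 0}])

```text
time_s: 14.3
position: [0.7323, -0.0402, 0.0748]
tcp_rot: [[-0.477, 0.878, 0.045], [0.879, 0.477, 0.013], [-0.011, 0.046, -0.999]]
wrist_force: [1.4, 0.7, -0.4]
grip_width: 0.056
```

Run:
```python
from h import *
go([.728,-.038,.066])
snap('wrist','w15.png')
```

```text
t 14.3 pos [ 0.7323 -0.0402  0.0748] xang 118.52 zax [ 0.045  0.013 -0.999] dp tool [ 0.0041 -0.0031  0.0086] w 0.056 F [ 1.4  0.7 -0.4]
```

View pics/w15.png

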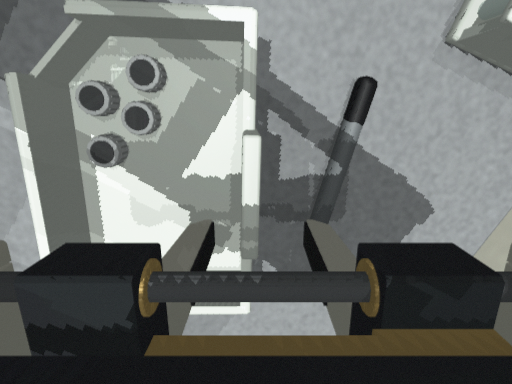

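Request:
servo_tool(motion=[{"grip": 0.4,"dp": [0.006,-0.003,0.009],"roll": 0},{"grip": 0.4,"dp": [0,0,0.002],"roll": 0},{"grip": 1,"dp": [0,0,0],"roll": 0},{"grip": 1,"dp": [0,0,0],"roll": 0},{"grip": 1,"dp": [0,0,0],"roll": 0},{"grip": 1,"dp": [0,0,0],"roll": 0},{"grip": 1,"dp": [0,0,0],"roll": 0}], squeeze=50)

```text
time_s: 15.05
position: [0.7288, -0.0357, 0.066]
tcp_rot: [[-0.478, 0.877, 0.05], [0.878, 0.478, 0.012], [-0.013, 0.049, -0.999]]
wrist_force: [-0.4, -0.8, -0.6]
grip_width: 0.0205
```

Run:
```python
from h import *
go([.728,-.038,.066])
both(16)
```

```text
t 15.05 pos [ 0.7288 -0.0357  0.066 ] xang 118.54 zax [ 0.05   0.012 -0.999] dp tool [-0.0016 -0.0017 -0.    ] w 0.0205 F [-0.4 -0.8 -0.6]
```

View pics/c16.png

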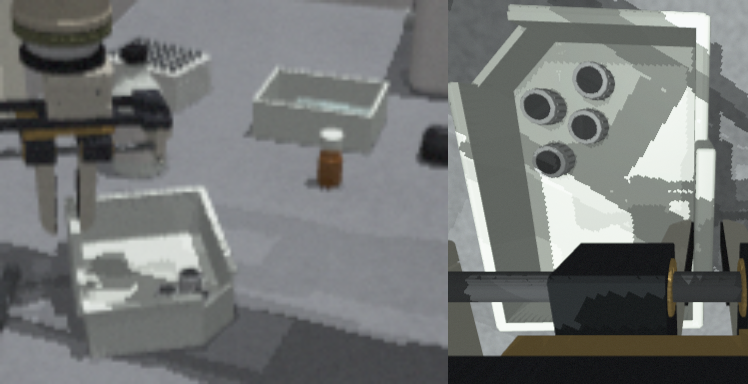

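Fingers still closing; finish and lift. The lift starts firm.

Request:
servo_tool(motion=[{"grip": 1,"dp": [0,0,0],"roll": 0},{"grip": 1,"dp": [0,0,0],"roll": 0},{"grip": 1,"dp": [0,0,0],"roll": 0},{"grip": 1,"dp": [0,0,-0.015],"roll": 0},{"grip": 1,"dp": [0,0,-0.02],"roll": 0},{"grip": 1,"dp": [0,0,-0.02],"roll": 0},{"grip": 1,"dp": [0,0,-0.02],"roll": 0},{"grip": 1,"dp": [0,0,-0.02],"roll": 0},{"grip": 1,"dp": [0,0,-0.02],"roll": 0},{"grip": 1,"dp": [0,0,-0.01],"roll": 0},{"grip": 1,"dp": [0,0,-0.003],"roll": 0}])

```text
time_s: 16.25
position: [0.7201, -0.0366, 0.1963]
tcp_rot: [[-0.478, 0.877, 0.043], [0.878, 0.478, 0.015], [-0.008, 0.045, -0.999]]
wrist_force: [0.5, 0.1, -5.1]
grip_width: 0.0097
```

Request:
servo_tool(motion=[{"grip": 1,"dp": [0,0,-0.003],"roll": 0},{"grip": 1,"dp": [0,0,-0.003],"roll": 0},{"grip": 1,"dp": [0,0,-0.002],"roll": 0}], squeeze=25)

```text
time_s: 16.55
position: [0.7189, -0.0366, 0.2023]
tcp_rot: [[-0.478, 0.877, 0.041], [0.878, 0.478, 0.015], [-0.006, 0.043, -0.999]]
wrist_force: [0.4, -0.4, -4.8]
grip_width: 0.0098
```

Run:
```python
from h import *
go([.728,-.038,.2])
both(17)
```

```text
t 16.55 pos [ 0.7189 -0.0366  0.2023] xang 118.56 zax [ 0.041  0.015 -0.999] dp tool [-0.0056  0.0072  0.0026] w 0.0098 F [ 0.4 -0.4 -4.8]
```

View pics/c17.png

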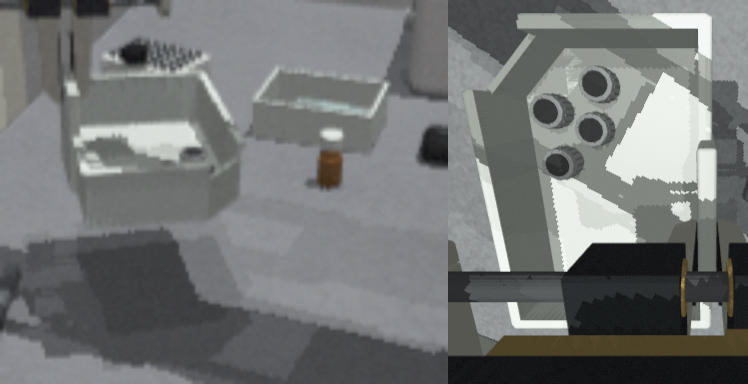

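Request:
servo_tool(motion=[{"grip": 1,"dp": [0,0,-0.002],"roll": 0},{"grip": 1,"dp": [0,0,-0.002],"roll": 0},{"grip": 1,"dp": [0,0,-0.002],"roll": 0}], squeeze=17)

```text
time_s: 16.95
position: [0.7179, -0.0365, 0.2067]
tcp_rot: [[-0.478, 0.877, 0.038], [0.878, 0.478, 0.016], [-0.004, 0.041, -0.999]]
wrist_force: [-0.2, -0.4, -5.4]
grip_width: 0.01
```

Run:
```python
from h import *
go([.728,-.038,.2])
both(18)
```

```text
t 16.95 pos [ 0.7179 -0.0365  0.2067] xang 118.57 zax [ 0.038  0.016 -0.999] dp tool [-0.0061  0.0079  0.0071] w 0.01 F [-0.2 -0.4 -5.4]
```

View pics/c18.png

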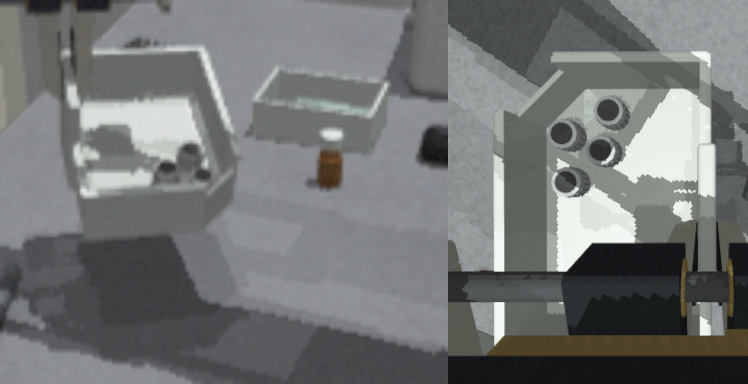

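Request:
servo_tool(motion=[{"grip": 1,"dp": [0,0,-0.002],"roll": 0},{"grip": 1,"dp": [0,0,-0.002],"roll": 0}], squeeze=16)

```text
time_s: 17.25
position: [0.7179, -0.0366, 0.2112]
tcp_rot: [[-0.478, 0.877, 0.038], [0.878, 0.478, 0.016], [-0.005, 0.041, -0.999]]
wrist_force: [0.1, -0.3, -4.8]
grip_width: 0.0102
```

Run:
```python
from h import *
go([.728,-.038,.2])
both(19)
```

```text
t 17.25 pos [ 0.7179 -0.0366  0.2112] xang 118.56 zax [ 0.038  0.016 -0.999] dp tool [-0.006   0.0077  0.0116] w 0.0102 F [ 0.1 -0.3 -4.8]
```

View pics/c19.png

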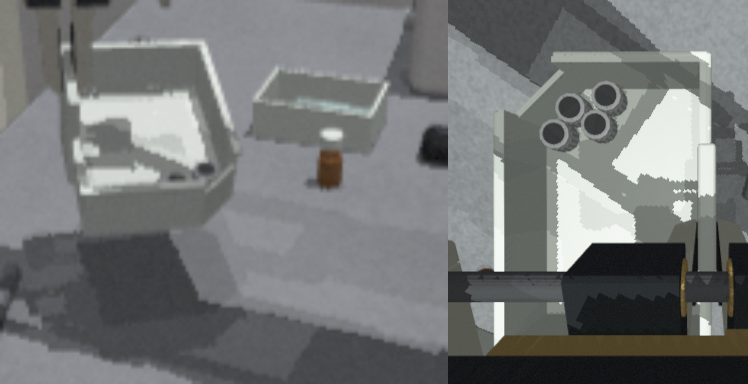

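Request:
servo_tool(motion=[{"grip": 1,"dp": [0,0,-0.002],"roll": 0},{"grip": 1,"dp": [0,0,-0.002],"roll": 0}], squeeze=14)

```text
time_s: 17.55
position: [0.7178, -0.0367, 0.2155]
tcp_rot: [[-0.478, 0.877, 0.039], [0.878, 0.478, 0.015], [-0.005, 0.041, -0.999]]
wrist_force: [-0.5, 0.2, -3.7]
grip_width: 0.0101
```

Run:
```python
from h import *
go([.728,-.038,.2])
both(20)
```

```text
t 17.55 pos [ 0.7178 -0.0367  0.2155] xang 118.57 zax [ 0.039  0.015 -0.999] dp tool [-0.006   0.0077  0.0159] w 0.0101 F [-0.5  0.2 -3.7]
```

View pics/c20.png

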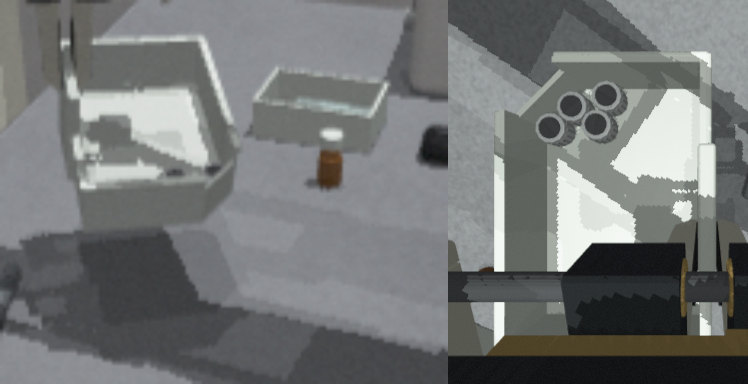

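Request:
servo_tool(motion=[{"grip": 1,"dp": [0,0,-0.002],"roll": 0},{"grip": 1,"dp": [0,0,-0.01],"roll": 0},{"grip": 1,"dp": [0,0,-0.005],"roll": 0}], squeeze=13)

```text
time_s: 17.95
position: [0.7167, -0.0369, 0.233]
tcp_rot: [[-0.478, 0.877, 0.037], [0.878, 0.478, 0.016], [-0.004, 0.04, -0.999]]
wrist_force: [0.1, -1.1, -4.2]
grip_width: 0.0102
```

Run:
```python
from h import *
go([.728,-.038,.2])
both(21)
```

```text
t 17.95 pos [ 0.7167 -0.0369  0.233 ] xang 118.57 zax [ 0.037  0.016 -0.999] dp tool [-0.0062  0.008   0.0333] w 0.0102 F [ 0.1 -1.1 -4.2]
```

View pics/c21.png

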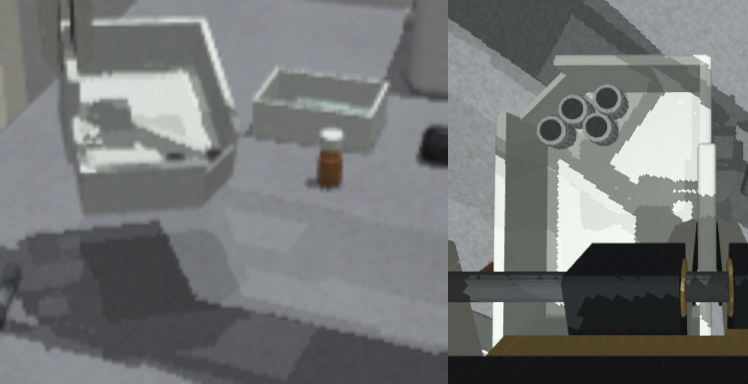

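```bash
cat >> h.py <<'E'
def pred(s,P=(74,104,55),g=-26,gz=80):
    o=bot.observe();R=np.array(o['tcp_rot']);p=np.array(o['position'])
    G=p-.019*R[:,2]
    ex=R[:,1];ey=R[:,0];ez=-R[:,2]
    v=np.array([P[0]-71,P[1]-g,P[2]-gz])/1000
    for th in range(0,40,4):
        t=np.radians(th);c,q=np.cos(t),np.sin(t)
        w=[v[0],v[1]*c+v[2]*q,-v[1]*q+v[2]*c]
        print(th,np.round(proj(s,G+ex*w[0]+ey*w[1]+ez*w[2]),1),end=' | ')
    print()
E
python3 - <<'E'
from h import *
s=dict(np.load('pics/w21.png.npz'))
pred(s); pred(s,(71,35,95)); pred(s,(-74,68,48))
w=dict(np.load('pics/s21.png.npz')); pred(w); pred(w,(74,-104,55)); pred(w,(-74,-104,55))
cv2.imwrite('pics/w21c.png',cv2.resize(s['image'][30:260,20:300],None,fx=2.8,fy=2.6,interpolation=2))
cv2.imwrite('pics/s21c.png',cv2.resize(w['image'][90:200,170:280],None,fx=5,fy=5,interpolation=2))
E
```

```text
0 [263.2   2.9] | 4 [263.  13.] | 8 [262.8  23.1] | 12 [262.6  33.2] | 16 [262.4  43.2] | 20 [262.2  53.1] | 24 [262.1  62.9] | 28 [262.   72.5] | 32 [261.8  82.1] | 36 [261.7  91.5] | 
0 [257.3 140.8] | 4 [257.4 138. ] | 8 [257.4 136.1] | 12 [257.5 134.8] | 16 [257.5 134.3] | 20 [257.6 134.3] | 24 [257.6 134.9] | 28 [257.6 136.1] | 32 [257.7 137.7] | 36 [257.7 139.7] | 
0 [11.5 76.8] | 4 [21.3 82.4] | 8 [30.2 88.4] | 12 [38.3 94.5] | 16 [ 45.8 100.8] | 20 [ 52.6 107.4] | 24 [ 58.8 114. ] | 28 [ 64.4 120.7] | 32 [ 69.5 127.6] | 36 [ 74.1 134.5] | 
0 [205.2 151.9] | 4 [205.2 154.8] | 8 [205.1 157.4] | 12 [205.1 159.9] | 16 [204.9 162.1] | 20 [204.8 164.1] | 24 [204.6 165.8] | 28 [204.5 167.3] | 32 [204.2 168.6] | 36 [204.  169.6] | 
0 [196.7 122.3] | 4 [196.6 120.4] | 8 [196.4 118.5] | 12 [196.4 116.6] | 16 [196.3 114.7] | 20 [196.2 112.8] | 24 [196.1 111. ] | 28 [196.1 109.3] | 32 [196.1 107.5] | 36 [196.1 105.9] | 
0 [244.6 120.5] | 4 [244.6 118.6] | 8 [244.5 116.8] | 12 [244.6 114.9] | 16 [244.6 113.1] | 20 [244.7 111.3] | 24 [244.8 109.6] | 28 [244.9 107.9] | 32 [245.  106.2] | 36 [245.2 104.6] |
```

View pics/s21c.png

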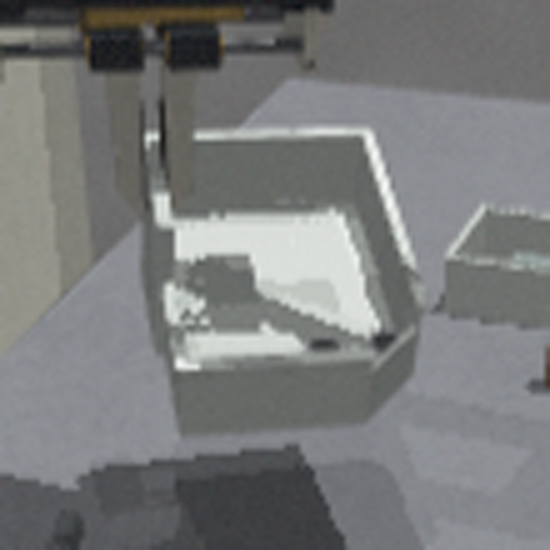

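Request:
servo_tool(motion=[{"grip": 1,"dp": [0,0,0],"roll": 0},{"grip": 1,"dp": [0,0,-0.02],"roll": 0},{"grip": 1,"dp": [0,0,-0.01],"roll": 0},{"grip": 1,"dp": [0,0,-0.004],"roll": 0}], squeeze=13)

```text
time_s: 18.45
position: [0.7149, -0.0374, 0.266]
tcp_rot: [[-0.478, 0.878, 0.035], [0.878, 0.478, 0.016], [-0.003, 0.038, -0.999]]
wrist_force: [-0.1, 0.3, -4.9]
grip_width: 0.0103
```

Run:
```python
from h import *
go([.728,-.038,.2])
both(22)
s=dict(np.load('pics/w22.png.npz'))
pred(s,g=-21);
```

```text
t 18.45 pos [ 0.7149 -0.0374  0.266 ] xang 118.57 zax [ 0.035  0.016 -0.999] dp tool [-0.0066  0.0087  0.0664] w 0.0103 F [-0.1  0.3 -4.9]
0 [263.1  13.3] | 4 [262.8  22.6] | 8 [262.6  31.9] | 12 [262.4  41.2] | 16 [262.3  50.6] | 20 [262.1  59.9] | 24 [262.   69.1] | 28 [261.9  78.3] | 32 [261.7  87.4] | 36 [261.6  96.4] |
```

View pics/c22.png

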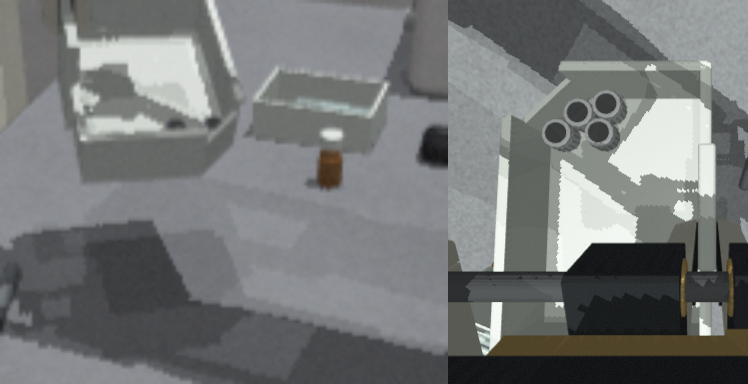

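Request:
servo_tool(motion=[{"grip": 1,"dp": [0,0,0],"roll": 0},{"grip": 1,"dp": [0,0,-0.025],"roll": 0},{"grip": 1,"dp": [0,0,-0.015],"roll": 0},{"grip": 1,"dp": [0,0,-0.005],"roll": 0}], squeeze=12.5)

```text
time_s: 18.95
position: [0.712, -0.0378, 0.3071]
tcp_rot: [[-0.478, 0.878, 0.029], [0.878, 0.478, 0.017], [0.001, 0.033, -0.999]]
wrist_force: [0.6, 0.4, -4.7]
grip_width: 0.0102
```

Run:
```python
from h import *
go([.728,-.038,.2])
both(23)
s=dict(np.load('pics/w23.png.npz'))
pred(s,g=-21);
```

```text
t 18.95 pos [ 0.712  -0.0378  0.3071] xang 118.57 zax [ 0.029  0.017 -0.999] dp tool [-0.0079  0.0104  0.1075] w 0.0102 F [ 0.6  0.4 -4.7]
0 [263.   13.5] | 4 [262.7  22.7] | 8 [262.5  32. ] | 12 [262.3  41.3] | 16 [262.2  50.7] | 20 [262.   59.9] | 24 [261.9  69.2] | 28 [261.8  78.3] | 32 [261.7  87.4] | 36 [261.6  96.4] |
```

View pics/c23.png

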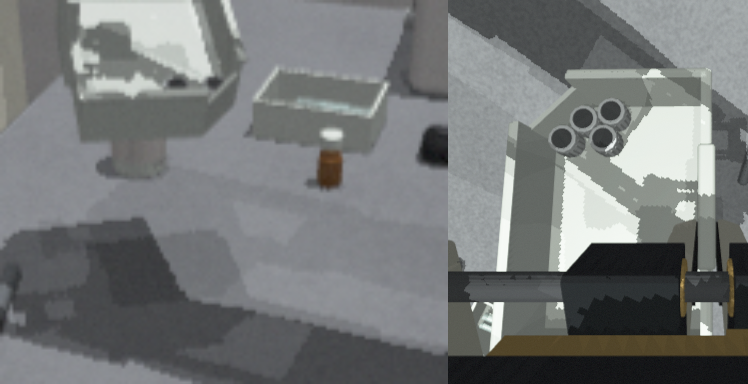

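Request:
servo_tool(motion=[{"grip": 1,"dp": [0,0,0],"roll": 0},{"grip": 1,"dp": [0,0,0],"roll": 0},{"grip": 1,"dp": [0,0,0],"roll": 0},{"grip": 1,"dp": [0,0,0],"roll": 0},{"grip": 1,"dp": [0,0,0],"roll": 0},{"grip": 1,"dp": [0,0,0],"roll": 0}], squeeze=45)

```text
time_s: 19.65
position: [0.7112, -0.0377, 0.3023]
tcp_rot: [[-0.478, 0.878, 0.024], [0.878, 0.478, 0.018], [0.004, 0.029, -1.0]]
wrist_force: [0.3, -0.7, -3.2]
grip_width: 0.0096
```

Run:
```python
from h import *
go([.728,-.038,.2])
s=snap('wrist','w24.png');w=snap('side','s24.png')
pred(s,g=-21); pred(w,g=-21);pred(w,(-74,-104,55),g=-21);pred(s,(-74,68,48),g=-21)
cv2.imwrite('pics/w24c.png',cv2.resize(s['image'][30:260,20:300],None,fx=2.8,fy=2.6,interpolation=2))
go([.728,-.038,.2]);print(np.abs(bot.observe()['joint_velocities']).max())
```

```text
t 19.65 pos [ 0.7112 -0.0377  0.3023] xang 118.57 zax [ 0.024  0.018 -1.   ] dp tool [-0.0088  0.0116  0.1027] w 0.0096 F [ 0.3 -0.7 -3.2]
0 [263.2  13.1] | 4 [263.   22.4] | 8 [262.8  31.8] | 12 [262.6  41.2] | 16 [262.4  50.6] | 20 [262.2  59.9] | 24 [262.1  69.2] | 28 [262.   78.4] | 32 [261.9  87.5] | 36 [261.8  96.6] | 
0 [205.5 124.8] | 4 [205.5 127.9] | 8 [205.5 130.8] | 12 [205.5 133.5] | 16 [205.4 135.9] | 20 [205.3 138.1] | 24 [205.1 140.1] | 28 [205.  141.8] | 32 [204.8 143.3] | 36 [204.6 144.6] | 
0 [246.1  97.8] | 4 [246.   95.7] | 8 [246.   93.6] | 12 [246.   91.5] | 16 [246.   89.5] | 20 [246.1  87.5] | 24 [246.2  85.5] | 28 [246.3  83.5] | 32 [246.5  81.6] | 36 [246.7  79.7] | 
0 [12.5 85.8] | 4 [21.7 91. ] | 8 [30.2 96.5] | 12 [ 37.9 102.2] | 16 [ 45.  108.2] | 20 [ 51.5 114.3] | 24 [ 57.4 120.6] | 28 [ 62.8 127. ] | 32 [ 67.7 133.5] | 36 [ 72.1 140.2] | 
t 19.75 pos [ 0.7112 -0.0377  0.3024] xang 118.57 zax [ 0.024  0.018 -1.   ] dp tool [-0.0087  0.0116  0.1028] w 0.0101 F [-0.1 -0.5 -4.8]
0.0011595360088111403
```

View pics/w24c.png

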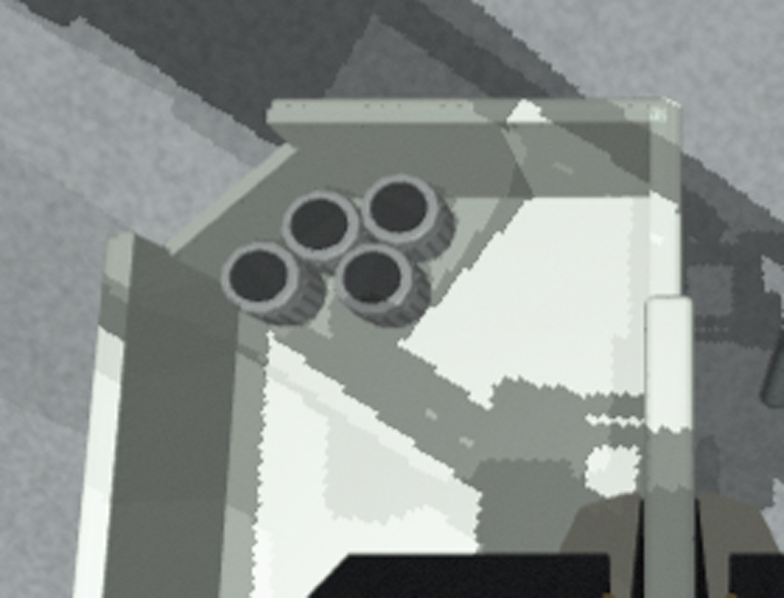

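View pics/s24.png

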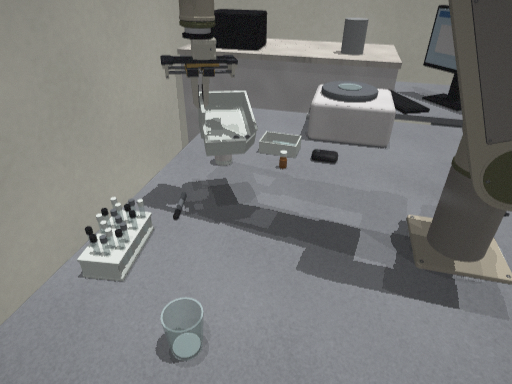

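Run:
```python
from h import *
bot.close_job(); go([.728,-.038,.2])
```

```text
the job is handed in; nothing more can be done
the job is handed in; nothing more can be done
```

The job is handed in: the arm is holding the tote tilted, with all four caps together in the cut-off corner. No verdict is reported, so everything below is from my own checks. The run took about 20 s of the 58 s.

**What I did:** I put the stray cap in the tote while it stood level on the bench. I then gripped the handle off-centre towards −y and lifted. The interface cannot pitch the tool, so I eased the grip and let the tote's weight tip it in the pads.

**What went wrong:** On the first try I loosened to about 9 N. The tote slipped out and dropped from a little over 0.1 m. It landed level with all four caps still inside, near the corner, but moved about 0.1 m and turned about 8°. I gripped it again, let it tip at 12.5 to 17 N with small upward nudges, then clamped at 45 N.

**Last checks before handing in:**
- **Tilt:** about 23 to 24° from the wrist image. Earlier, at a smaller tilt, the side view read a few degrees less than the wrist view, so the true figure may be slightly lower.
- **Height:** the tool point was at 0.30 m, which puts the tote's origin roughly 0.2 m above the bench.
- **Caps:** all four were bunched at the diagonal wall in the last picture. I last measured their distances on the bench after the drop (63 mm at most), and they slid further in after that.
- **Stillness and grip:** joint speeds were about 0.001 rad/s, the finger opening was about 10 mm on the plate, and the wrist carried about 4 to 5 N.
- **Bystanders:** the marker measured within about 3 mm of its start, and nothing else looked moved. I did not measure each of the others.

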